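# Tip the data logger over the edge of its charging pad and push it home

## Robot

A 6-joint arm with a two-finger parallel gripper is mounted at the origin on the work surface; the furniture and walls round the work are solid. World frame = base frame: x ahead of the robot, y to its left, z up, the work surface at z = 0. Lengths are in mm, angles in rad, forces in N, time in s.
With the tool pointing down it reaches from about 325 to 850 mm from the base axis. Payload 4.4 kg.
Tool frame: the origin (TCP) lies midway between the tips of the shut fingers; the grasp point (between the pads) lies behind it (manip.hold_point_z is the y of the grasp point in the tool frame, in mm); y points along the fingers, x is the direction in which the jaws open and shut, and the axes are right-handed (so a half turn about y gives the same grasp; the last joint's range is limited). The gripper opens to 94 mm and grips with 3 to 60 N. Pads are 16 mm wide; open, the fingers measure 119 mm over their backs; the gripper's body (75 mm by 177 mm) begins 78 mm behind the grasp point.
Start: joints at [-1.425, 0.207, 1.542, -0, 1.393, -0.15], TCP at [167.603, -550.033, 205.447] pointing down, gripper open.
Joint ranges: [-2.73, 2.73], [-0.86, 2.22], [0.23, 2.46], [-1.11, 4.25], [0.08, 2.63], [-2.82, 2.82]. Speed limits (rad/s): [2.79, 2.79, 3.14, 3.14, 3.14, 3.14].

## Interface

Orientations are given as a rotation vector (axis times angle).
In Python, from plant import sensors, imaging, ticket, manip gives the robot as it stands.
- The arm moves only by the tool carry_out, never from a script. Its argument "targets" is a list of rows, each a list of 7 numbers: the turn, a rotation vector about the tool's x, y, z in rad, then the shift along the tool's x, y, z in m, then the finger opening in m, from 0 to 0.094. In form: [[wx, wy, wz, dx, dy, dz, hand], ...]. A call has 1 to 5 rows; each row is the pose to reach, as a shift and turn from the pose measured when the call began, along the tool's axes at that moment; what a row does not reach only later rows make up. A row lasts 1/12 s, in which the tool goes at most 41.7 mm and 7.16 degrees, less where a joint would pass 70% of its speed; a pose out of reach is approached as far as the arm can. A call with a gripper value outside its range is refused whole. The fingers move at their own pace and stop on an object; "newtons" is the grip in N (left out, the last holds). Time passes only in rows, so rows that repeat a pose let the fingers close. It gives the time, the measured TCP pose, the force and the opening at its end, in the units of the state.
- sensors.get_state(): the state, without advancing time (a new reading comes with each control period).
- imaging.get_image(name): name is "scene" or "side" or "wrist"; returns (picture, depth): 400x640x3 uint8, red, green, blue; 400x640 float32, mm along the optical axis (not along the pixel's ray), 0 where there is no reading.
- imaging.get_calibration(name): a dict with "intrinsics" (3x3 intrinsics, pixels), "view" (4x4, takes a point from world to camera coordinates). Camera axes: x right, y down, z forward; pixel columns grow to the right and rows downward; lengths in mm; the calibration is good to about 2 mm. The wrist camera is an equidistant fisheye: a pixel r from the principal point sees the ray r / f radians off the axis. A picture is of the moment at which its call begins: read the wrist's pose just before it. get_calibration takes no time and is no camera call; for the wrist camera it gives the pose at the moment of the call.
- ticket.finish_job(): hands the job in, once; it reports no verdict.
The state is a dict: "clock": time; "joint_pos": joint angles; "qvel": joint speeds; "joint_torque": joint torques, N m; "tcp_pos": TCP position; "tcp_rot": TCP orientation; "force": force on the tool from outside, world axes, zero at the start; "moment": the same for the moment, N m; "finger_gap": finger opening in mm.
Only numpy, scipy, OpenCV 4.12 (cv2) and the standard library are available. Lean on these libraries where they do the work, as an engineer would, in place of code of your own. Each camera call takes 0.05 s, during which the arm holds its last target.

## Task

Put the flat white data logger on charge using only pushes of the fingertips, without gripping or lifting it: it lies with its charging contacts up in front of the black charging pad. Push it against the pad's front edge and on until it tips up and turns over on to the pad, contacts down, then push it back until its long edge is fully home and square against the raised lip at the pad's rear. Leave the other things on the bench where they are.

Things in the scene. Friction and masses are not known exactly. Their poses are not given: they have to be found in the camera images.
- pad: Black charging pad, fixed; plate 8 mm high, 140 mm wide (its y). Origin on the bench; x points front to rear, z up. Upright front edge at x = -40 mm. Rear lip, 18 mm above the bench, 16 mm deep, full width: its front face is at x = +30 mm. Brass contact rails along y at x = -5 and +17 mm. Behind it, to x = 116 mm, its 15 mm high power bank.
- logger: Data logger: loose flat white plastic box, 48 mm (x) by 80 mm (y) by 14 mm (z), about 0.09 kg; its long sides are half-round (radius 7 mm). Origin: centre of its display face, down at the start; z points to the face with the two brass contacts: up at the start, down at the end. Starts flat on the bench before the pad, long sides within 0.3 rad of parallel to the pad's front edge.
- logger_mid (a point): Centre of the data logger's box, half-way through its thickness; axes as the logger's.
- logger_edge_a (a point): Middle of the logger's long side at its +x, half-way through the thickness.
- logger_edge_b (a point): Middle of the logger's long side at its -x, half-way through the thickness. When either long side is pressed into the corner of bench and pad edge with 5 to 10 N by a fingertip on the opposite side, friction carries that near side up as the fingertip moves slowly up and over, and the logger swings about the far side.
- usb_stick: Blue usb stick, 56 x 18 x 9 mm, loose, to the left of the logger; origin at the centre of its underside. Bystander.
- bulb_box: Upright lamp carton, 36 x 36 x 50 mm, loose, behind and to the right of the pad; origin at the centre of its underside. Bystander.
- objective_case: Round screw case, 42 mm across, 53 mm high, loose, to the right of the pad; origin at the centre of its underside. Bystander.
- cleaner_bottle: Small bottle, 35 mm across, 68 mm high, loose, left of the logger; origin at the centre of its underside. Bystander.
- battery_a: Battery lying on its side, 50 mm long, 15 mm thick, loose, to the left and nearer the robot; origin at the centre of its underside. Bystander.
Mind the look-alikes: they are no part of the job. Leave any turquoise look-alike of the logger alone.

How it is judged:
By the outcome, as a careful person would: the job done as asked, in the order asked, and still so for the second after the job is handed in, with the robot touching nothing.
It also fails if it takes over 53 s, if anything falls off the work surface, if the arm or the gripper's body presses on something with over 40 N, if the wrist force passes 120 N, or if a joint passes its speed limit or range.

## Working session

There is one attempt and no reset: what is moved stays moved. The work goes in short steps, Python scripts to look and compute and a tool call to move; the robot and the scene stay as the last step left them, time stands still between calls to the robot, and variables do not carry over. Pictures are saved under pics/ and viewed, and the job is handed in when it is done.

Besides the shell and the picture viewer there is one more tool, called after "Request:" by a JSON object that holds its "method" and its "body", one argument or row to a line. carry_out: Moves the arm, as the interface text tells. Its arguments: {"type":"object","properties":{"targets":{"type":"array"},"newtons":{"type":"number"}},"required":["targets"]}

```bash
ls -la; mkdir -p pics; cat > h.py <<'E'
from plant import sensors, imaging, ticket, manip
import numpy as np, cv2
from scipy.spatial.transform import Rotation as R
E
python3 - <<'E'
from h import *
print(sensors.get_state()); print([a for a in dir(manip) if a[0]!='_'], manip.hold_point_z)
for n in ("scene","side","wrist"):
    p,d=imaging.get_image(n); cv2.imwrite(f"pics/{n}0.png",p[:,:,::-1]); np.savez(f"pics/{n}0.npz",p=p,d=d)
    c=imaging.get_calibration(n); print(n,c)
E
```

```text
total 12
drwxr-xr-x  3 agent agent 4096 Dec  7 13:53 .
drwxr-xr-x 23 root  root  4096 Dec  7 13:53 ..
drwxr-xr-x  2 agent agent 4096 Dec  7 13:53 pics
{'clock': 0.0, 'joint_pos': array([-1.42550500e+00,  2.07400231e-01,  1.54296607e+00,  1.05035354e-05,
        1.39347434e+00, -1.50497197e-01]), 'qvel': array([ 8.99453987e-04,  8.78035330e-04,  5.82307686e-04,  5.20986892e-04,
        8.98347912e-05, -1.24546128e-03]), 'joint_torque': array([ 8.96257861e-04, -3.70869935e+01, -2.81418926e+01,  6.96067675e-02,
        3.60740209e-02, -1.86077541e-04]), 'tcp_pos': array([ 167.48487891, -549.22159157,  204.29628809]), 'tcp_rot': array([-1.33308305,  0.989673  , -0.98705244]), 'force': array([-0.25482955,  0.3025393 ,  0.26519754]), 'moment': array([-0.00859221,  0.08019125,  0.00040942]), 'finger_gap': 93.70439474293399}
['IKError', 'hold_point_z'] -18.8
scene {'intrinsics': array([[405.96276325,   0.        , 321.04315644],
       [  0.        , 405.96276325, 196.4339856 ],
       [  0.        ,   0.        ,   1.        ]]), 'view': array([[-7.34729792e-01, -6.78156295e-01, -1.66184310
[... 639 characters left out ...]
],
       [-2.76685772e-01,  6.57218645e-01, -7.01076769e-01,
         1.55264063e+03],
       [ 0.00000000e+00,  0.00000000e+00,  0.00000000e+00,
         1.00000000e+00]])}
wrist {'intrinsics': array([[309.70691629,   0.        , 320.1425689 ],
       [  0.        , 309.70691629, 201.6435871 ],
       [  0.        ,   0.        ,   1.        ]]), 'view': array([[ 2.91170586e-01, -9.56671120e-01, -2.40780406e-04,
        -5.74293713e+02],
       [-9.26675515e-01, -2.82103694e-01,  2.48374708e-01,
        -2.39676529e+01],
       [-2.37680835e-01, -7.20962842e-02, -9.68664001e-01,
         3.90555981e+02],
       [ 0.00000000e+00,  0.00000000e+00,  0.00000000e+00,
         1.00000000e+00]])}
```

View pics/scene0.png

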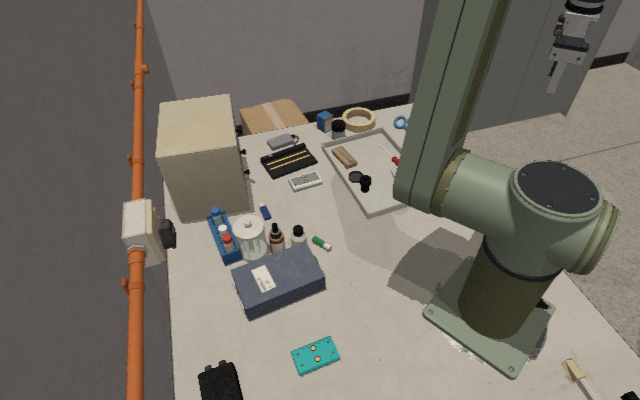

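View pics/side0.png

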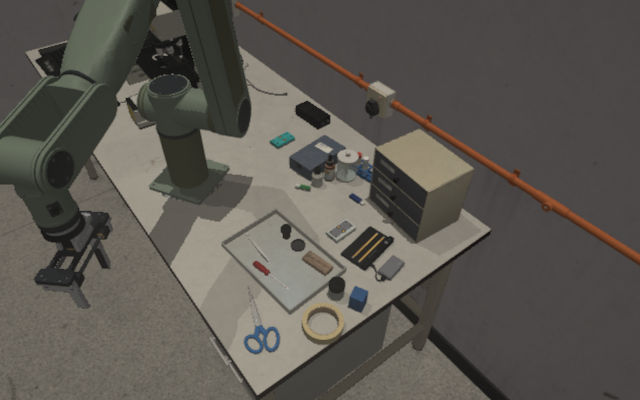

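View pics/wrist0.png

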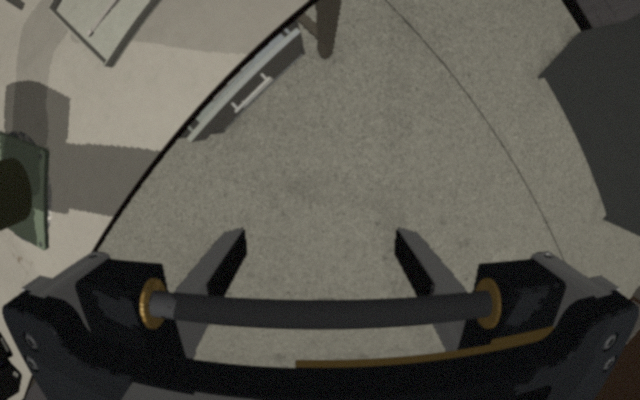

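The scene view shows the white logger at about (306,181) and the black pad behind it at (288,161). In the side view they are at (341,231) and (367,248). The turquoise decoy is at (316,355) in the scene view. Next I zoom in and measure.

```bash
cat >> h.py <<'E'
def ray(n,u,v,c=None):
    c=c or imaging.get_calibration(n); K=c["intrinsics"];V=c["view"]
    x=(u-K[0,2])/K[0,0]; y=(v-K[1,2])/K[1,1]
    if n=="wrist":
        r=np.hypot(x,y); s=np.sin(r)/max(r,1e-9); d=np.array([x*s,y*s,np.cos(r)])
    else: d=np.array([x,y,1.])
    Rm=V[:3,:3]; o=-Rm.T@V[:3,3]; d=Rm.T@d
    return o,d/np.linalg.norm(d)
def onz(n,u,v,z,c=None):
    o,d=ray(n,u,v,c); return o+d*(z-o[2])/d[2]
def proj(n,P,c=None):
    c=c or imaging.get_calibration(n); K=c["intrinsics"];V=c["view"]
    q=V[:3,:3]@np.asarray(P,float)+V[:3,3]
    if n=="wrist":
        rr=np.hypot(q[0],q[1]); th=np.arctan2(rr,q[2]); x,y=q[0]/rr*th,q[1]/rr*th
    else: x,y=q[0]/q[2],q[1]/q[2]
    return np.array([K[0,0]*x+K[0,2],K[1,1]*y+K[1,2]])
def tri(a,b):
    (o1,d1),(o2,d2)=a,b
    A=np.stack([d1,-d2],1); t=np.linalg.lstsq(A,o2-o1,rcond=None)[0]
    p,q=o1+t[0]*d1,o2+t[1]*d2; return (p+q)/2,np.linalg.norm(p-q)
E
python3 - <<'E'
from h import *
s=cv2.imread("pics/scene0.png"); d=cv2.imread("pics/side0.png")
a=cv2.resize(s[110:260,210:370],None,fx=4,fy=4,interpolation=cv2.INTER_CUBIC)
b=cv2.resize(d[180:310,290:450],None,fx=5,fy=4.6,interpolation=cv2.INTER_CUBIC)
cv2.imwrite("pics/s0z.png",a);cv2.imwrite("pics/d0z.png",b)
E
```

```text
(no output)
```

View pics/s0z.png

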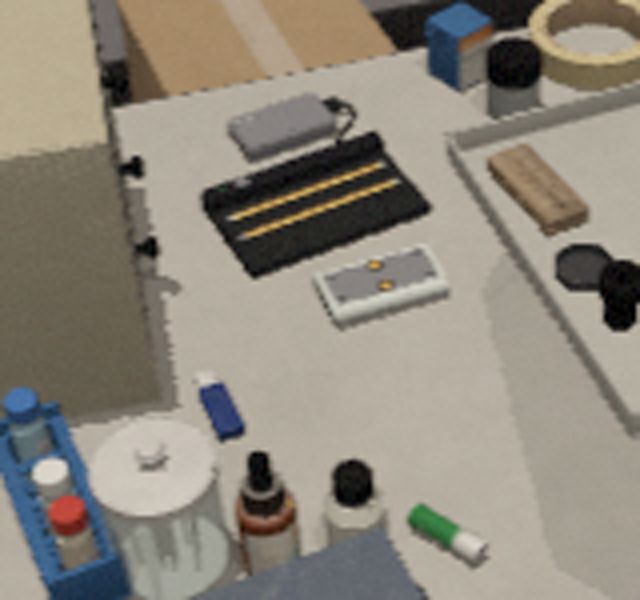

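View pics/d0z.png

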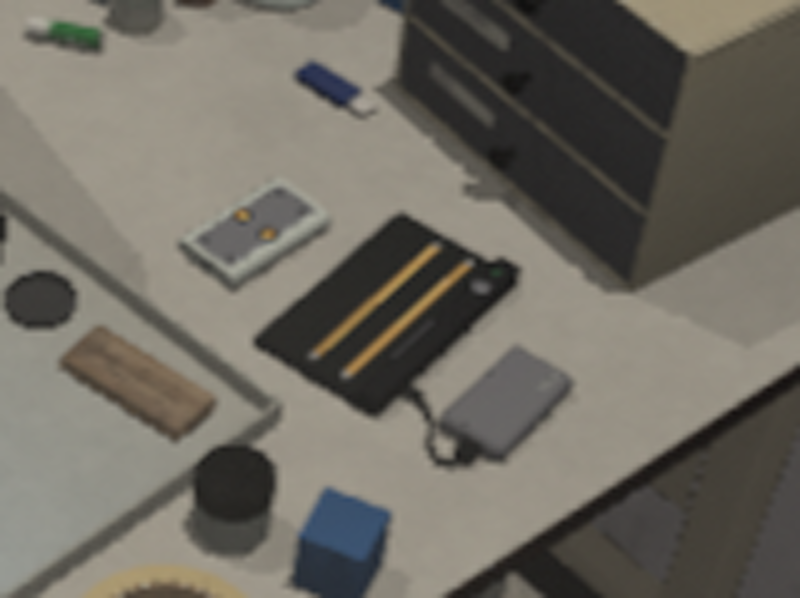

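```bash
python3 - <<'E'
from h import *
S=lambda u,v:(u/4+210,v/4+110); D=lambda u,v:(u/5+290,v/4.6+180)
print("pad top corners z=8")
for k,v in dict(FL=(252,270),FR=(430,205)).items(): print("scene",k,onz("scene",*S(*v),8).round(1))
for k,v in dict(FL=(403,215),FR=(257,338),RR=(375,410),RL=(520,265)).items(): print("side",k,onz("side",*D(*v),8 if k[0]=='F' else 18).round(1))
for k,v in dict(r1L=(440,245),r1R=(313,357),r2L=(472,263),r2R=(346,375)).items(): print("side",k,onz("side",*D(*v),8).round(1))
for k,v in dict(r1L=(243,237),r1R=(398,182),r2L=(230,218),r2R=(385,167)).items(): print("scene",k,onz("scene",*S(*v),8).round(1))
print("contacts")
for a,b in (((386,286),(243,215)),((375,265),(269,234))):
    print(tri(ray("scene",*S(*a)),ray("side",*D(*b))), onz("scene",*S(*a),14).round(1), onz("side",*D(*b),14).round(1))
print("logger corners z=7/14")
for v in ((340,325),(448,292),(433,247),(316,278)): print(onz("scene",*S(*v),7).round(1))
for v in ((180,243),(235,285),(328,222),(280,182)): print(onz("side",*D(*v),7).round(1))
print("bystanders")
for n,v in (("usb",(222,412)),("bulb",(458,70)),("objc",(512,100)),("bottle",(258,560)),("bottle2",(353,560)),("batt",(447,535))): print(n,onz("scene",*S(*v),5).round(0))
for n,v in (("usb",(335,90)),("bulb",(340,570)),("objc",(230,530)),("batt",(65,35)),("trayc",(280,412))): print(n,onz("side",*D(*v),5).round(0))
E
```

```text
pad top corners z=8
scene FL [606.1  21.7   8. ]
scene FR [ 562.6 -106.7    8. ]
side FL [614.2  17.6   8. ]
side FR [ 569.8 -110.5    8. ]
side RR [ 649.  -143.9   18. ]
side RL [690.3  -5.3  18. ]
side r1L [641.8   1.6   8. ]
side r1R [ 603.4 -112.1    8. ]
side r2L [663.2  -5.6   8. ]
side r2R [ 624.6 -117.9    8. ]
scene r1L [635.5   3.1   8. ]
scene r1R [ 596.8 -110.     8. ]
scene r2L [657.   -4.3   8. ]
scene r2R [ 615.4 -115.9    8. ]
contacts
(array([527.09745313, -23.68096673,  11.52155857]), np.float64(3.595405583377922)) [523.4 -22.5  14. ] [529.1 -24.5  14. ]
(array([546.71934593, -33.26856863,  11.83959946]), np.float64(3.725093142536977)) [543.1 -32.3  14. ] [548.7 -33.7  14. ]
logger corners z=7/14
[525.4  18.7   7. ]
[494.2 -50.8   7. ]
[531.9 -76.7   7. ]
[569.2  -2.1   7. ]
[501.8 -55.2   7. ]
[543.5 -75.1   7. ]
[575.3  -4.5   7. ]
[537.5  17.3   7. ]
bystanders
usb [527. 120.   5.]
bulb [ 658. -240.    5.]
objc [ 602. -239.    5.]
bottle [426. 182.   5.]
bottle2 [386. 146.   5.]
batt [359.  97.   5.]
usb [540. 113.   5.]
bulb [ 665. -246.    5.]
objc [ 604. -243.    5.]
batt [362.  97.   5.]
trayc [ 600. -156.    5.]
```

```bash
cat >> h.py <<'E'
def toolR(yaw,tilt=0,flip=False):
    # tool y down, tool x along +-pad y; tilt>0: fingers point forward (pad +x) by tilt
    xp=np.array([np.cos(yaw),np.sin(yaw),0]); yp=np.array([-np.sin(yaw),np.cos(yaw),0]); up=np.array([0,0,1.])
    y=-np.cos(tilt)*up+np.sin(tilt)*xp; x=-yp if flip else yp
    return np.stack([x,y,np.cross(x,y)],1)
def delta(pos,Rt,s=None):
    s=s or sensors.get_state(); R0=R.from_rotvec(s["tcp_rot"]).as_matrix()
    w=R.from_matrix(R0.T@Rt).as_rotvec(); t=R0.T@(np.array(pos,float)-s["tcp_pos"])/1000
    return w,t
def show(pos,Rt):
    w,t=delta(pos,Rt); n=max(np.linalg.norm(t)/.0417,np.degrees(np.linalg.norm(w))/7.16)
    print("w",w.round(3),"t",t.round(4),"rows",round(n,2))
E
python3 - <<'E'
from h import *
s=sensors.get_state(); print(R.from_rotvec(s["tcp_rot"]).as_matrix().round(3))
for f in (0,1):
    show([455,0,200],toolR(-.325,0,f))
c=imaging.get_calibration("wrist")["view"]; o=-c[:3,:3].T@c[:3,3]
print("cam in tool",R.from_rotvec(s["tcp_rot"]).as_matrix().T@(o-s["tcp_pos"]))
E
```

```text
[[ 0.291 -0.     0.957]
 [-0.957  0.002  0.291]
 [-0.002 -1.     0.   ]]
w [-2.000e-03 -2.521e+00 -0.000e+00] t [-0.4417  0.0054  0.4351] rows 20.17
w [ 0.     0.621 -0.002] t [-0.4417  0.0054  0.4351] rows 14.87
cam in tool [  -0.28375099 -179.56257934   73.55622191]
```

Request:
{"method": "carry_out", "body": {
  "targets": [
    [0,0.041,0,-0.029,0,0.029,0.06],
    [0,0.083,0,-0.059,0,0.058,0.04],
    [0,0.124,0,-0.088,0.001,0.087,0.04],
    [0,0.166,0,-0.118,0.001,0.116,0.04],
    [0,0.207,0,-0.147,0.002,0.145,0.04]
  ]
}}

```text
clock: 0.57
tcp_pos: [263.7, -364.6, 202.5]
tcp_rot: [-1.247, 1.147, -1.144]
force: [0.0, -0.0, 0.8]
finger_gap: 63.7
```

Request:
{"method": "carry_out", "body": {
  "targets": [
    [0,0.041,0,-0.035,0,0.022,0.04],
    [0,0.083,0,-0.069,0,0.045,0.04],
    [0,0.124,0,-0.104,0.001,0.067,0.04],
    [0,0.166,0,-0.139,0.001,0.089,0.04],
    [0,0.207,0,-0.174,0.002,0.112,0.04]
  ]
}}

```text
clock: 0.98
tcp_pos: [360.4, -180.1, 200.9]
tcp_rot: [-1.146, 1.301, -1.298]
force: [0.5, -0.3, -0.2]
finger_gap: 40.5
```

```bash
python3 - <<'E'
from h import *
s=sensors.get_state(); print(s["clock"],s["tcp_pos"],s["force"],s["finger_gap"])
show([455,0,200],toolR(-.325,0,1))
E
```

```text
0.9833 [ 360.36201018 -180.11034229  200.94789538] [ 0.49778224 -0.32588605 -0.20365309] 40.508821477992896
w [ 0.     0.201 -0.002] t [-0.1904  0.0013  0.0716] rows 4.88
```

Request:
{"method": "carry_out", "body": {
  "targets": [
    [0,0.041,0,-0.038,0,0.014,0.04],
    [0,0.082,0,-0.076,0,0.029,0.04],
    [0,0.123,0,-0.114,0,0.043,0.04],
    [0,0.164,0,-0.152,0,0.058,0.04],
    [0,0.2,0,-0.19,0,0.072,0.04]
  ]
}}

```text
clock: 1.4
tcp_pos: [455.7, 1.7, 201.3]
tcp_rot: [-1.036, 1.445, -1.443]
force: [0.4, -0.9, -0.5]
finger_gap: 39.6
```

```bash
python3 - <<'E'
from h import *
s=sensors.get_state(); print(s["clock"],s["tcp_pos"],s["qvel"].round(3))
c=imaging.get_calibration("wrist"); p,d=imaging.get_image("wrist"); cv2.imwrite("pics/w1.png",p[:,:,::-1]); np.savez("pics/w1.npz",p=p,d=d,view=c["view"],K=c["intrinsics"])
E
```

```text
1.4 [455.71386094   1.69312551 201.30868823] [ 1.068  0.484 -0.459 -0.007 -0.036  1.482]
```

View pics/w1.png

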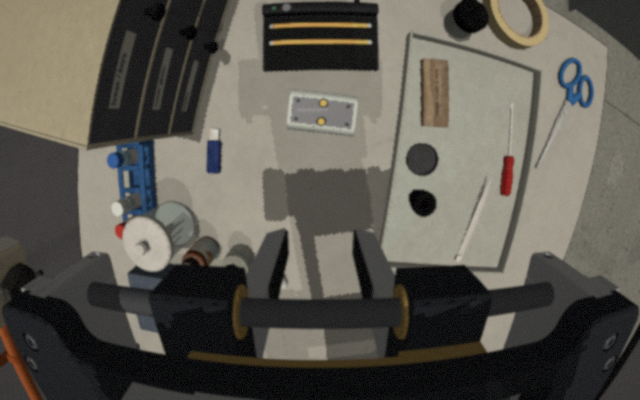

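The wrist view shows the logger at about (322,113), the pad at (320,36) and the finger tips at about (283,235) and (357,235). The arm was still moving in that frame, so I go lower, let it settle and measure from there.

Request:
{"method": "carry_out", "body": {
  "targets": [
    [0,0,0,0,0.03,0,0.04],
    [0,0,0,0,0.06,0,0.04],
    [0,0,0,0,0.08,0,0.04],
    [0,0,0,0,0.08,0,0.04],
    [0,0,0,0,0.08,0,0.04]
  ]
}}

```text
clock: 1.87
tcp_pos: [457.2, 8.7, 120.5]
tcp_rot: [-1.035, 1.446, -1.434]
force: [0.3, -0.4, -0.0]
finger_gap: 40.0
```

```bash
python3 - <<'E'
from h import *
s=sensors.get_state(); print(s["clock"],s["tcp_pos"],s["tcp_rot"],s["qvel"].round(3),s["force"])
c=imaging.get_calibration("wrist"); p,d=imaging.get_image("wrist"); cv2.imwrite("pics/w2.png",p[:,:,::-1]); np.savez("pics/w2.npz",p=p,d=d,view=c["view"],K=c["intrinsics"])
cv2.imwrite("pics/w2z.png",cv2.resize(p[0:200,220:420,::-1],None,fx=3,fy=3,interpolation=cv2.INTER_CUBIC))
E
```

```text
1.8667 [457.15996125   8.74364792 120.50563044] [-1.0350529   1.44600251 -1.43409173] [-0.007 -0.032 -0.052  0.    -0.003  0.004] [ 0.29252806 -0.38916729 -0.02577668]
```

View pics/w2z.png

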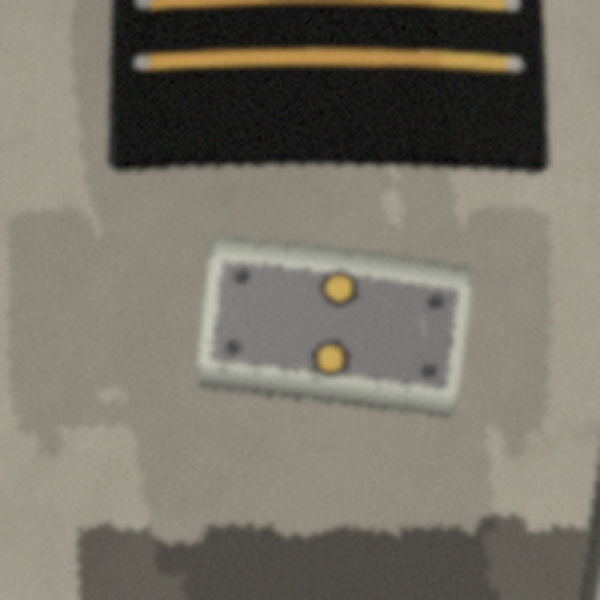

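```bash
cat >> h.py <<'E'
def load(f):
    z=np.load(f); return z["p"],z["d"],dict(intrinsics=z["K"],view=z["view"])
E
python3 - <<'E'
from h import *
p,d,c=load("pics/w2.npz")
W=lambda u,v:(u/3+220,v/3)
pp=lambda n,u,v,z:print(n,onz("wrist",*W(u,v),z,c).round(1),"tri side/scene")
S=lambda u,v:(u/4+210,v/4+110); D=lambda u,v:(u/5+290,v/4.6+180)
for nm,w,s,dd in (("cN",(330,359),(386,286),(243,215)),("cF",(340,289),(375,265),(269,234)),("r1L",(140,62),(243,237),(440,245)),("r1R",(516,64),(398,182),(313,357))):
    r=ray("wrist",*W(*w),c); a,b=tri(r,ray("scene",*S(*s))),tri(r,ray("side",*D(*dd)))
    print(nm,"z14/8:",onz("wrist",*W(*w),14 if nm[0]=='c' else 8,c).round(1),"tri",a[0].round(1),a[1].round(1),b[0].round(1),b[1].round(1))
FL=onz("wrist",*W(111,162),8,c);FR=onz("wrist",*W(546,162),8,c)
r1=[onz("wrist",*W(*q),8,c) for q in((140,62),(516,64))]
print("pad F",FL.round(1),FR.round(1), "yaw",np.arctan2(-(FL-FR)[0],(FL-FR)[1]), "rail yaw",np.arctan2(-(r1[0]-r1[1])[0],(r1[0]-r1[1])[1]), np.linalg.norm(FL-FR))
# rail pts and front in pad frame
yaw=np.arctan2(-(r1[0]-r1[1])[0],(r1[0]-r1[1])[1]); xp=np.array([np.cos(yaw),np.sin(yaw),0]);yp=np.array([-np.sin(yaw),np.cos(yaw),0])
print("front to rail",[(np.mean(r1,0)-(FL+FR)/2)@xp])
L=[onz("wrist",*W(*q),7,c) for q in((200,382),(452,410),(468,270),(215,244))]
print(np.array(L).round(1)); m=np.mean(L,0); print("logger mid",m, "near edge len",np.linalg.norm(L[0]-L[1]),"yaw",np.arctan2(-(L[0]-L[1])[0],(L[0]-L[1])[1]))
O=(FL+FR)/2+40*xp; print("pad O",O,"logger in pad",(m-O)@xp,(m-O)@yp)
E
```

```text
cN z14/8: [527.9 -22.5  14. ] tri [526.9 -23.7  10.8] 3.1 [528.2 -22.5  11.5] 0.6
cF z14/8: [547.5 -32.1  14. ] tri [546.6 -33.5  11. ] 3.1 [547.9 -32.2  12. ] 0.6
r1L z14/8: [640.7   3.2   8. ] tri [639.7   2.2   5.8] 4.1 [641.5   3.3   6.1] 0.0
r1R z14/8: [ 603.4 -110.5    8. ] tri [ 604.  -114.3    1. ] 3.9 [ 603.5 -111.     6.8] 0.6
pad F [611.3  22.2   8. ] [ 569.1 -108.6    8. ] yaw -0.31237883358382734 rail yaw -0.31688012008413224 137.4629737769799
front to rail [np.float64(33.51088804893801)]
[[ 5.341e+02  1.820e+01  7.000e+00]
 [ 5.010e+02 -5.440e+01  7.000e+00]
 [ 5.420e+02 -7.300e+01  7.000e+00]
 [ 5.741e+02 -3.000e-01  7.000e+00]]
logger mid [537.8077827  -27.37414575   7.        ] near edge len 79.79408358394322 yaw -0.4280006272990551
pad O [628.21640399 -55.7005933    8.        ] logger in pad -94.73399669803632 -1.2555096632386737
```

```bash
cat >> h.py <<'E'
YAW=-.315; O=np.array([629.,-56,0])
XP=np.array([np.cos(YAW),np.sin(YAW),0]);YP=np.array([-np.sin(YAW),np.cos(YAW),0])
def p2w(x,y,z): return O+x*XP+y*YP+np.array([0,0,z])
def w2p(P): P=np.asarray(P)-O; return np.array([P@XP,P@YP,P[2]])
def pshow(x,y,z,tilt=0): show(p2w(x,y,z),toolR(YAW,tilt,True))
def st():
    s=sensors.get_state(); Rm=R.from_rotvec(s["tcp_rot"]).as_matrix()
    f=s["force"]; print("t",round(s["clock"],2),"pad",w2p(s["tcp_pos"]).round(2),"F",np.array([f@XP,f@YP,f[2]]).round(2),"tilt",round(np.arcsin(Rm[:,1]@XP),3),"gap",round(s["finger_gap"],1))
E
python3 - <<'E'
from h import *
st(); pshow(-145,-1,60); pshow(-145,-1,4)
E
```

```text
t 1.92 pad [-181.86    8.44  122.03] F [0.33 0.14 0.62] tilt 0.001 gap 39.7
w [-0.001 -0.006 -0.008] t [0.0098 0.062  0.0369] rows 1.75
w [-0.001 -0.006 -0.008] t [0.0102 0.118  0.0368] rows 2.97
```

Request:
{"method": "carry_out", "body": {
  "targets": [
    [0,-0.006,0,0.005,0.035,0.018,0.04],
    [0,-0.006,-0.008,0.01,0.07,0.037,0.04],
    [0,-0.006,-0.008,0.01,0.1,0.037,0.04],
    [0,-0.006,-0.008,0.01,0.117,0.037,0.04],
    [0,-0.006,-0.008,0.01,0.117,0.037,0.04]
  ]
}}

```text
clock: 2.33
tcp_pos: [489.4, -12.2, 3.0]
tcp_rot: [-1.045, 1.441, -1.436]
force: [-0.7, 0.1, -0.3]
finger_gap: 39.9
```

```bash
python3 - <<'E'
from h import *
st(); pshow(-128,-1,3)
p,d=imaging.get_image("wrist"); c=imaging.get_calibration("wrist"); cv2.imwrite("pics/w3.png",p[:,:,::-1]); st()
E
```

```text
t 2.33 pad [-146.33   -1.57    3.02] F [-0.7  -0.11 -0.31] tilt -0.004 gap 39.9
w [ 0.004 -0.001  0.   ] t [-0.0006 -0.0001  0.0183] rows 0.44
t 2.38 pad [-144.78   -1.24    4.91] F [ 0.21 -0.22  0.11] tilt -0.0 gap 39.8
```

View pics/w3.png

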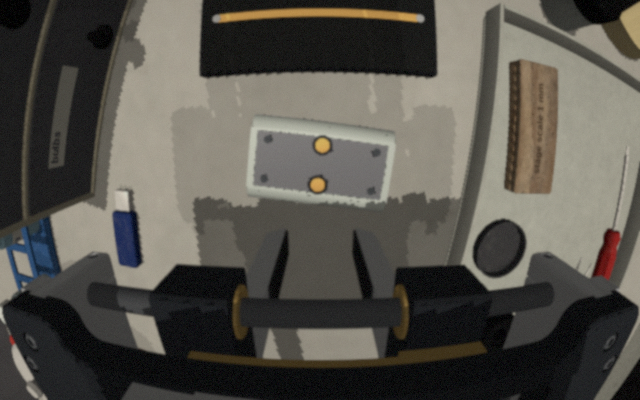

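```bash
python3 - <<'E'
from h import *
S=lambda u,v:(u/4+210,v/4+110)
for q in ((172,405),(115,105)): print(w2p(onz("scene",*S(*q),0)).round(0))
p=cv2.imread("pics/scene0.png")
st()
E
```

```text
[-126.  159.    0.]
[185.  77.   0.]
t 2.38 pad [-144.78   -1.24    4.91] F [ 0.21 -0.22  0.11] tilt -0.0 gap 39.8
```

Request:
{"method": "carry_out", "body": {
  "targets": [
    [0,0,0,0,0.001,0.01,0.04],
    [0,0,0,0,0.001,0.018,0.04],
    [0,0,0,0,0.001,0.026,0.04],
    [0,0,0,0,0.001,0.034,0.04],
    [0,0,0,0,0.001,0.041,0.04]
  ]
}}

```text
clock: 2.8
tcp_pos: [531.6, -25.5, 5.2]
tcp_rot: [-1.042, 1.437, -1.438]
force: [-1.4, -0.1, 1.8]
finger_gap: 40.1
```

```bash
python3 - <<'E'
from h import *
st(); p,d=imaging.get_image("wrist"); cv2.imwrite("pics/w4.png",p[:,:,::-1]); st()
E
```

```text
t 2.8 pad [-102.05   -1.12    5.16] F [-1.28 -0.57  1.77] tilt 0.001 gap 40.1
t 2.85 pad [-101.1    -1.13    5.05] F [-0.37  0.84  1.53] tilt 0.002 gap 39.9
```

View pics/w4.png

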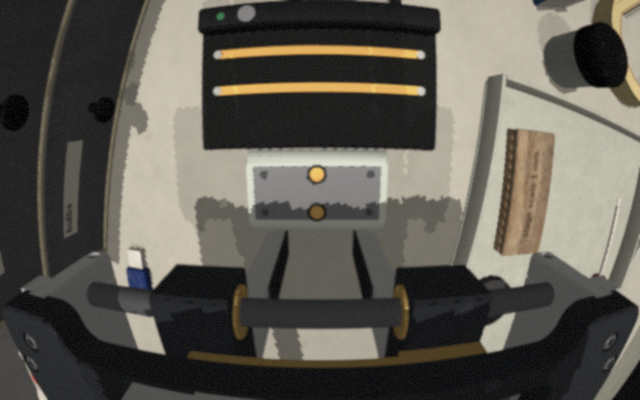

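The wrist view now shows the logger square to the pad at (317,190), with its far edge at row 152 and the pad front at row 149. I press on in small steps and watch the force.

Request:
{"method": "carry_out", "body": {
  "targets": [
    [0,0,0,0,0,0.003,0.04],
    [0,0,0,0,0,0.005,0.04],
    [0,0,0,0,0,0.006,0.04]
  ]
}}

```text
clock: 3.1
tcp_pos: [532.9, -25.8, 4.3]
tcp_rot: [-1.05, 1.447, -1.431]
force: [-13.3, 4.3, 13.8]
finger_gap: 40.1
```

```bash
python3 - <<'E'
from h import *
st()
E
```

```text
t 3.1 pad [-100.72   -1.08    4.35] F [-13.99  -0.08  13.77] tilt -0.011 gap 40.1
```

Request:
{"method": "carry_out", "body": {
  "targets": [
    [0,0,0,0,-0.001,0.003,0.04],
    [0,0,0,0,-0.002,0.003,0.04],
    [0,0,0,0,-0.003,0.003,0.04]
  ]
}}

```text
clock: 3.35
tcp_pos: [532.7, -25.8, 5.9]
tcp_rot: [-1.054, 1.453, -1.428]
force: [-3.7, 1.6, -1.1]
finger_gap: 40.1
```

```bash
python3 - <<'E'
from h import *
st()
p,d=imaging.get_image("wrist"); cv2.imwrite("pics/w5.png",cv2.resize(p[100:300,200:440,::-1],None,fx=3,fy=3)); st()
E
```

```text
t 3.35 pad [-100.97   -1.11    5.95] F [-4.04  0.39 -1.08] tilt -0.018 gap 40.1
t 3.4 pad [-100.93   -1.13    6.07] F [-6.03 -0.29 -0.76] tilt -0.018 gap 39.9
```

View pics/w5.png

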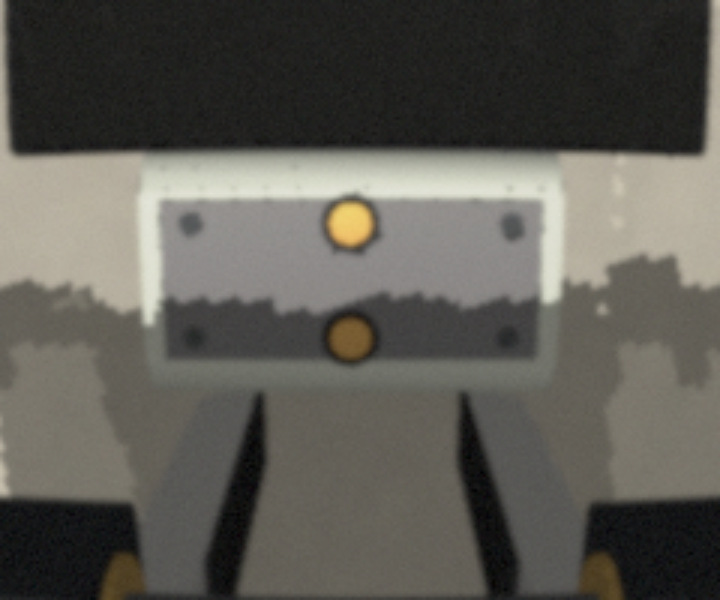

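Request:
{"method": "carry_out", "body": {
  "targets": [
    [0.005,0,0,0,-0.001,0.003,0.04],
    [0.01,0,0,0,-0.002,0.003,0.04],
    [0.015,0,0,0,-0.003,0.003,0.04],
    [0.018,0,0,0,-0.004,0.0035,0.04],
    [0.018,0,0,0,-0.005,0.0035,0.04]
  ]
}}

```text
clock: 3.82
tcp_pos: [533.0, -25.9, 9.6]
tcp_rot: [-1.048, 1.443, -1.435]
force: [-6.0, 2.9, -0.0]
finger_gap: 40.1
```

```bash
python3 - <<'E'
from h import *
st()
p,d=imaging.get_image("wrist"); cv2.imwrite("pics/w6.png",cv2.resize(p[100:300,200:440,::-1],None,fx=3,fy=3)); st()
E
```

```text
t 3.82 pad [-100.64   -1.15    9.65] F [-6.6   0.95 -0.01] tilt -0.006 gap 40.1
t 3.87 pad [-100.62   -1.14    9.84] F [-6.11  0.56 -0.65] tilt -0.006 gap 39.8
```

View pics/w6.png

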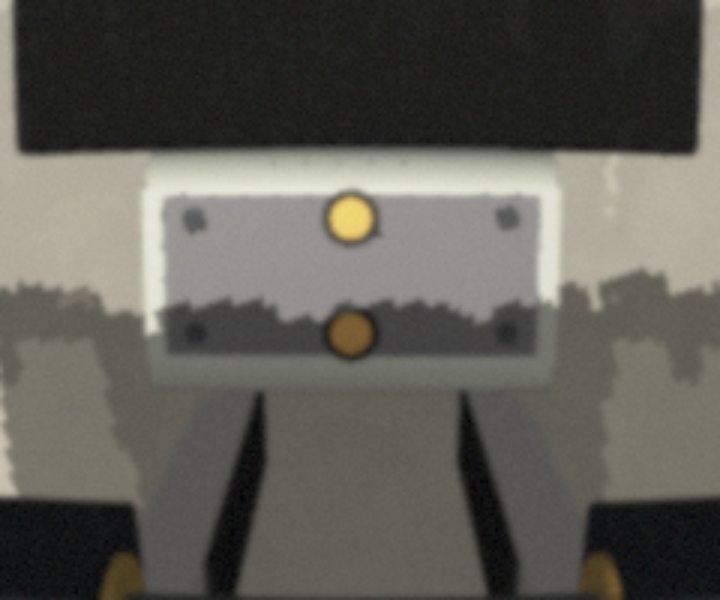

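Request:
{"method": "carry_out", "body": {
  "targets": [
    [0,0,0,0,-0.002,0.003,0.04],
    [0.003,0,0,0,-0.003,0.0035,0.04],
    [0.006,0,0,0,-0.004,0.0035,0.04],
    [0.006,0,0,0,-0.005,0.004,0.04],
    [0.006,0,0,0,-0.006,0.004,0.04]
  ]
}}

```text
clock: 4.28
tcp_pos: [533.6, -26.1, 14.5]
tcp_rot: [-1.049, 1.443, -1.434]
force: [-5.9, 0.9, 0.9]
finger_gap: 39.5
```

```bash
python3 - <<'E'
from h import *
st()
p,d=imaging.get_image("wrist"); cv2.imwrite("pics/w7.png",cv2.resize(p[100:300,200:440,::-1],None,fx=3,fy=3)); st()
E
```

```text
t 4.28 pad [-100.01   -1.15   14.46] F [-5.92 -1.01  0.91] tilt -0.007 gap 39.5
t 4.33 pad [-99.96  -1.14  14.66] F [-6.25 -0.29  0.14] tilt -0.007 gap 39.9
```

View pics/w7.png

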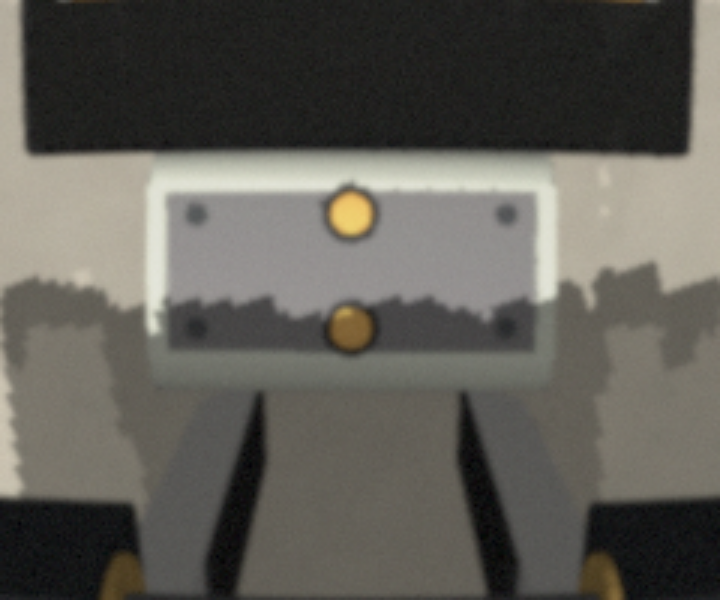

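The logger is tipping without slip: the TCP has risen 9 mm and moved 1 mm forward, as the arc predicts for about 0.25 rad. I carry on along the arc.

Request:
{"method": "carry_out", "body": {
  "targets": [
    [0,0,0,0,-0.002,0.0035,0.04],
    [0.003,0,0,0,-0.004,0.004,0.04],
    [0.006,0,0,0,-0.006,0.0045,0.04],
    [0.007,0,0,0,-0.008,0.005,0.04],
    [0.007,0,0,0,-0.01,0.006,0.04]
  ]
}}

```text
clock: 4.75
tcp_pos: [536.0, -26.9, 23.5]
tcp_rot: [-1.049, 1.443, -1.434]
force: [-7.0, 2.8, 2.7]
finger_gap: 40.1
```

```bash
python3 - <<'E'
from h import *
st()
p,d=imaging.get_image("wrist"); cv2.imwrite("pics/w8.png",cv2.resize(p[100:300,200:440,::-1],None,fx=3,fy=3)); st()
E
```

```text
t 4.75 pad [-97.41  -1.16  23.46] F [-7.5   0.48  2.75] tilt -0.007 gap 40.1
t 4.8 pad [-97.13  -1.14  23.92] F [-8.47  0.07  2.71] tilt -0.007 gap 40.1
```

View pics/w8.png

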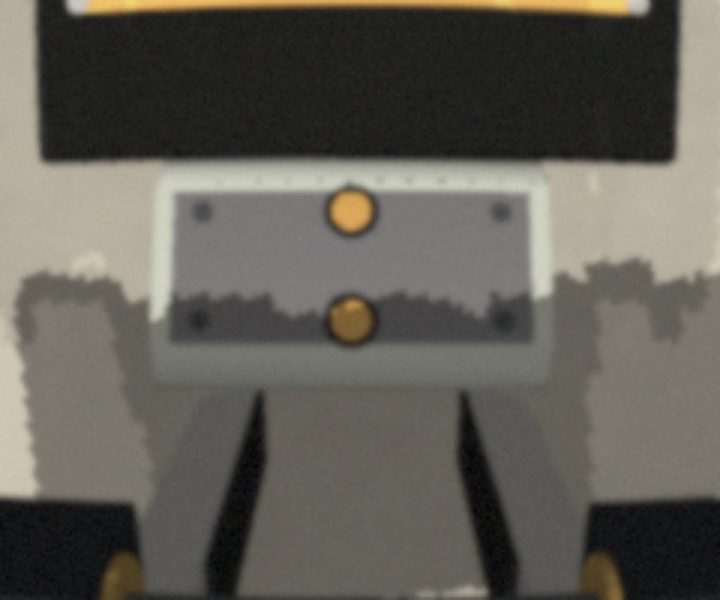

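Request:
{"method": "carry_out", "body": {
  "targets": [
    [0,0,0,0,-0.002,0.0045,0.04],
    [0.003,0,0,0,-0.0045,0.006,0.04],
    [0.006,0,0,0,-0.007,0.008,0.04],
    [0.007,0,0,0,-0.009,0.01,0.04],
    [0.007,0,0,0,-0.011,0.012,0.04]
  ]
}}

```text
clock: 5.22
tcp_pos: [541.6, -28.7, 33.4]
tcp_rot: [-1.055, 1.449, -1.43]
force: [-13.0, 3.8, 9.1]
finger_gap: 40.4
```

```bash
python3 - <<'E'
from h import *
st()
p,d=imaging.get_image("wrist"); cv2.imwrite("pics/w9.png",cv2.resize(p[100:300,200:440,::-1],None,fx=3,fy=3)); st()
E
```

```text
t 5.22 pad [-91.59  -1.14  33.36] F [-13.54  -0.38   9.08] tilt -0.014 gap 40.4
t 5.27 pad [-91.05  -1.12  33.97] F [-15.18  -0.5    9.93] tilt -0.014 gap 39.8
```

View pics/w9.png

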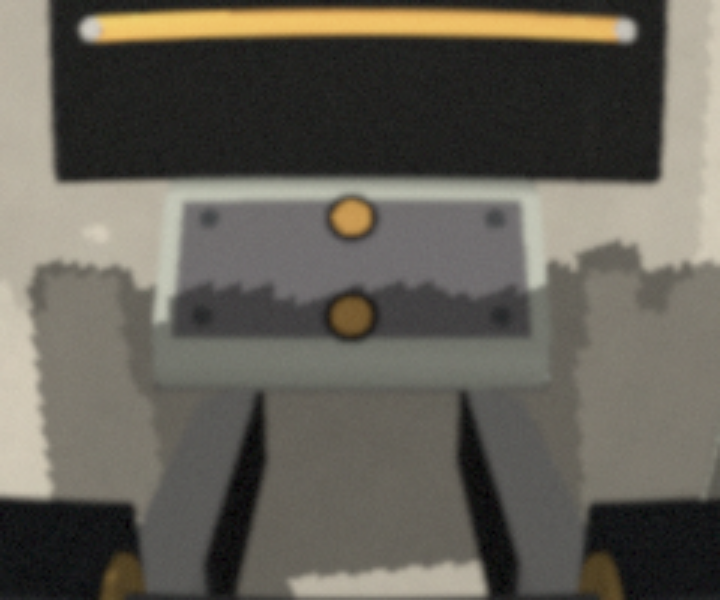

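Request:
{"method": "carry_out", "body": {
  "targets": [
    [0,0,0,0,-0.004,0.0035,0.04],
    [0.003,0,0,0,-0.0065,0.006,0.04],
    [0.006,0,0,0,-0.009,0.0085,0.04],
    [0.01,0,0,0,-0.0105,0.011,0.04],
    [0.014,0,0,0,-0.012,0.0135,0.04]
  ]
}}

```text
clock: 5.68
tcp_pos: [555.7, -33.3, 47.1]
tcp_rot: [-1.045, 1.435, -1.439]
force: [-6.0, 0.8, 7.9]
finger_gap: 40.1
```

```bash
python3 - <<'E'
from h import *
st()
p,d=imaging.get_image("wrist"); cv2.imwrite("pics/w10.png",cv2.resize(p[100:300,200:440,::-1],None,fx=3,fy=3)); st()
p,d=imaging.get_image("side"); cv2.imwrite("pics/d10.png",cv2.resize(p[180:310,290:450,::-1],None,fx=4,fy=4))
E
```

```text
t 5.68 pad [-76.78  -1.1   47.14] F [-5.94 -1.07  7.93] tilt 0.001 gap 40.1
t 5.73 pad [-75.76  -1.06  47.72] F [-3.86 -0.93  7.7 ] tilt 0.003 gap 40.0
```

View pics/w10.png

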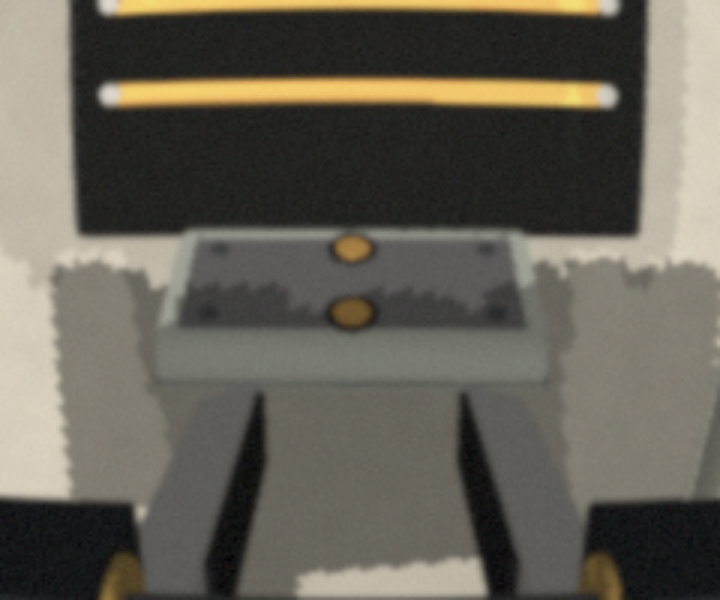

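View pics/d10.png

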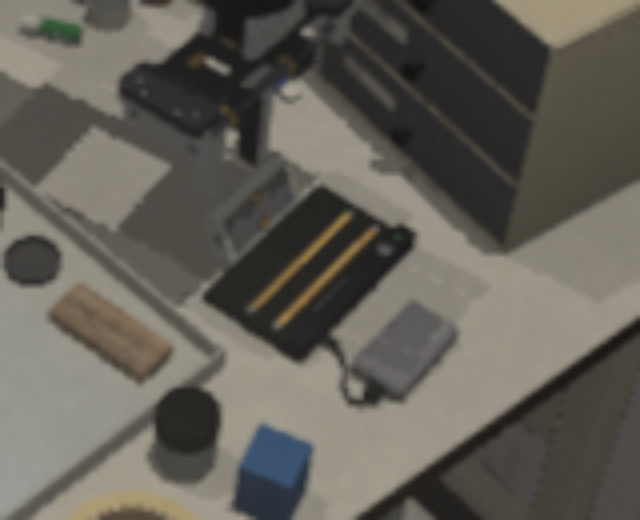

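Request:
{"method": "carry_out", "body": {
  "targets": [
    [0,0,0,0,0,0.004,0.04],
    [0,0,0,0,0,0.008,0.04],
    [0,0,0,0,0,0.012,0.04],
    [0,0,0,0,0,0.016,0.04],
    [0,0,0,0,0,0.018,0.04]
  ]
}}

```text
clock: 6.2
tcp_pos: [580.7, -41.3, 53.1]
tcp_rot: [-1.034, 1.421, -1.449]
force: [-0.9, -1.7, 12.7]
finger_gap: 40.0
```

```bash
python3 - <<'E'
from h import *
st()
p,d=imaging.get_image("wrist"); cv2.imwrite("pics/w11.png",cv2.resize(p[100:300,200:440,::-1],None,fx=3,fy=3)); st()
p,d=imaging.get_image("side"); cv2.imwrite("pics/d11.png",cv2.resize(p[180:310,290:450,::-1],None,fx=4,fy=4))
E
```

```text
t 6.2 pad [-50.52  -0.97  53.13] F [-0.35 -1.86 12.66] tilt 0.018 gap 40.0
t 6.25 pad [-50.03  -0.99  53.16] F [ 1.14 -0.62 12.64] tilt 0.019 gap 40.1
```

View pics/w11.png

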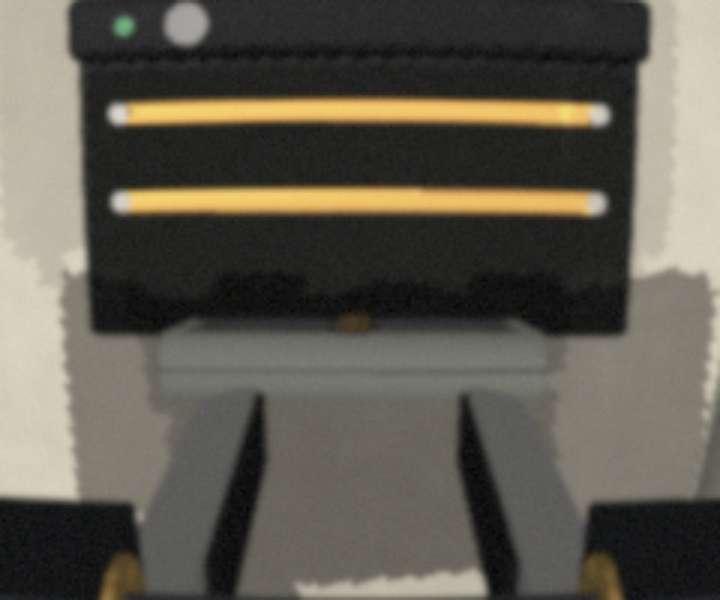

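View pics/d11.png

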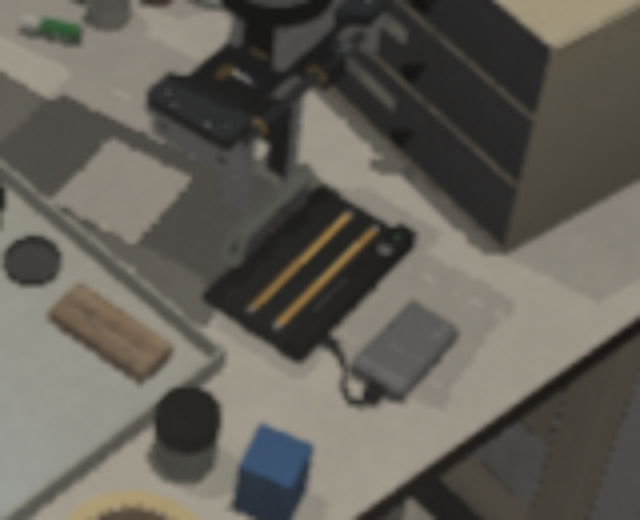

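The logger now stands nearly upright at the pad edge, with the tips resting on its top edge. I drag it on over.

Request:
{"method": "carry_out", "body": {
  "targets": [
    [0,0,0,0,0.001,0.003,0.04],
    [-0.005,0,0,0,0.001,0.006,0.04],
    [-0.01,0,0,0,0.002,0.009,0.04],
    [-0.015,0,0,0,0.002,0.012,0.04],
    [-0.018,0,0,0,0.003,0.015,0.04]
  ]
}}

```text
clock: 6.72
tcp_pos: [595.5, -46.2, 49.8]
tcp_rot: [-1.045, 1.436, -1.438]
force: [-0.5, -0.0, -0.1]
finger_gap: 39.8
```

```bash
python3 - <<'E'
from h import *
st()
p,d=imaging.get_image("wrist"); cv2.imwrite("pics/w12.png",cv2.resize(p[100:300,200:440,::-1],None,fx=3,fy=3)); st()
p,d=imaging.get_image("side"); cv2.imwrite("pics/d12.png",cv2.resize(p[180:310,290:450,::-1],None,fx=4,fy=4))
E
```

```text
t 6.72 pad [-34.85  -1.05  49.82] F [-0.48 -0.17 -0.14] tilt 0.0 gap 39.8
t 6.77 pad [-34.37  -1.12  49.61] F [-0.12  1.3   0.16] tilt 0.001 gap 40.3
```

View pics/w12.png

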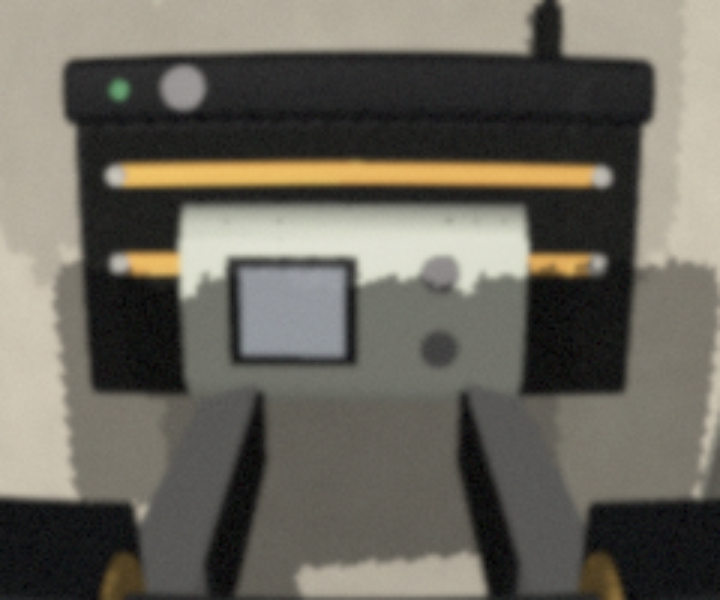

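View pics/d12.png

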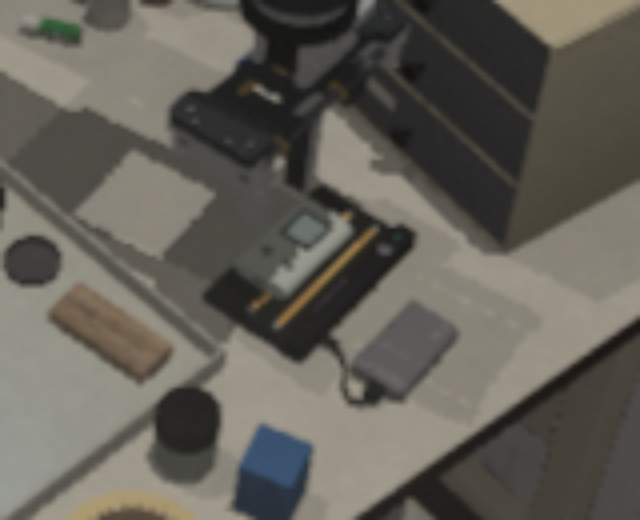

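The logger has turned over, display up, on the pad (wrist crop, around (355,300)). I back off and check whether its front edge sits on the plate or hangs low.

Request:
{"method": "carry_out", "body": {
  "targets": [
    [0,0,0,0,-0.005,-0.02,0.04],
    [0,0,0,0,-0.005,-0.045,0.04],
    [0,0,0,0,-0.005,-0.07,0.04],
    [0,0,0,0,-0.005,-0.075,0.04],
    [0,0,0,0,-0.005,-0.075,0.04]
  ]
}}

```text
clock: 7.23
tcp_pos: [522.3, -22.3, 53.9]
tcp_rot: [-1.047, 1.438, -1.437]
force: [-1.1, -0.1, -0.2]
finger_gap: 39.9
```

```bash
python3 - <<'E'
from h import *
st()
c=imaging.get_calibration("wrist");p,d=imaging.get_image("wrist"); cv2.imwrite("pics/w13.png",cv2.resize(p[0:200,200:440,::-1],None,fx=3,fy=3)); np.savez("pics/w13.npz",p=p,d=d,view=c["view"],K=c["intrinsics"]); st()
p,d=imaging.get_image("side"); cv2.imwrite("pics/d13.png",cv2.resize(p[180:310,290:450,::-1],None,fx=4,fy=4)); np.savez("pics/d13.npz",p=p,d=d)
E
```

```text
t 7.23 pad [-111.88   -1.02   53.88] F [-0.96 -0.47 -0.21] tilt -0.002 gap 39.9
t 7.28 pad [-109.84   -1.03   54.55] F [0.52 0.4  0.54] tilt 0.001 gap 40.2
```

View pics/w13.png

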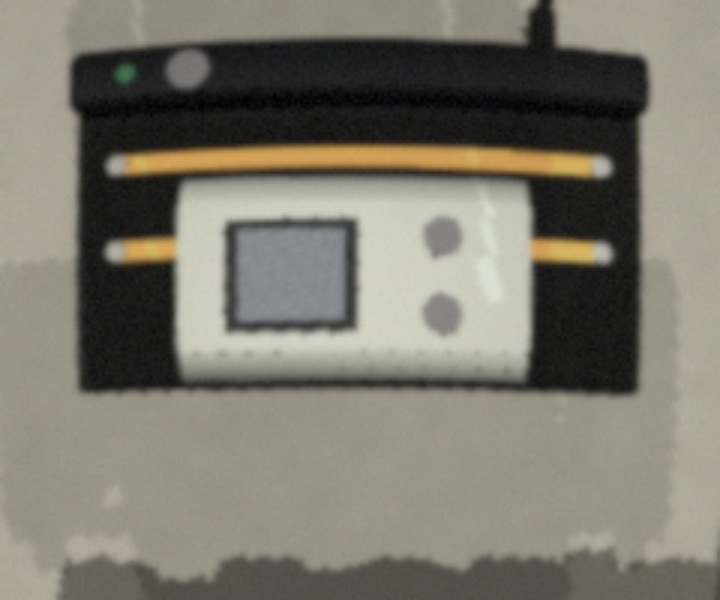

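View pics/d13.png

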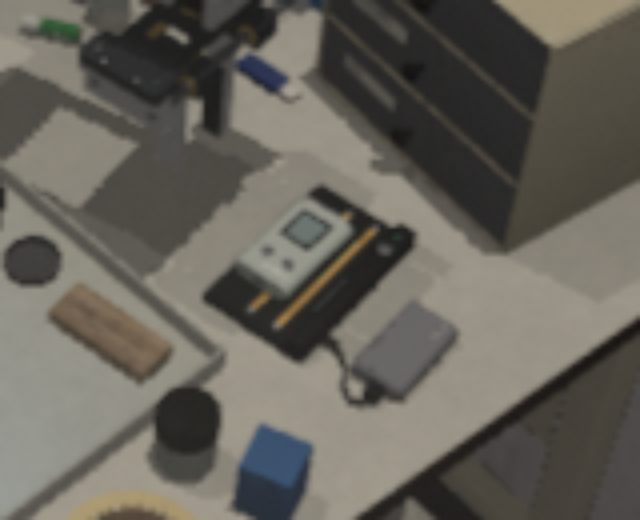

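It is fully on the plate, its near edge just inside the pad front, and square. Now I lower the tips to mid-thickness and push it back.

Request:
{"method": "carry_out", "body": {
  "targets": [
    [0,0,0,0,0.02,0.01,0.04],
    [0,0,0,0,0.036,0.02,0.04],
    [0,0,0,0,0.0395,0.03,0.04],
    [0,0,0,0,0.0395,0.04,0.04],
    [0,0,0,0,0.0395,0.045,0.04]
  ]
}}

```text
clock: 7.75
tcp_pos: [570.8, -38.3, 16.0]
tcp_rot: [-1.042, 1.433, -1.441]
force: [0.7, 0.7, -0.3]
finger_gap: 40.1
```

```bash
python3 - <<'E'
from h import *
st(); pshow(-40,-1,14.5)
p,d=imaging.get_image("wrist"); cv2.imwrite("pics/w14.png",cv2.resize(p[50:250,200:440,::-1],None,fx=3,fy=3)); st()
E
```

```text
t 7.75 pad [-60.79  -1.19  16.03] F [ 0.45  0.93 -0.27] tilt 0.004 gap 40.1
w [-0.004 -0.     0.002] t [-0.0002  0.0016  0.0208] rows 0.5
t 7.8 pad [-59.84  -1.18  16.68] F [0.41 0.34 0.06] tilt 0.006 gap 39.9
```

View pics/w14.png

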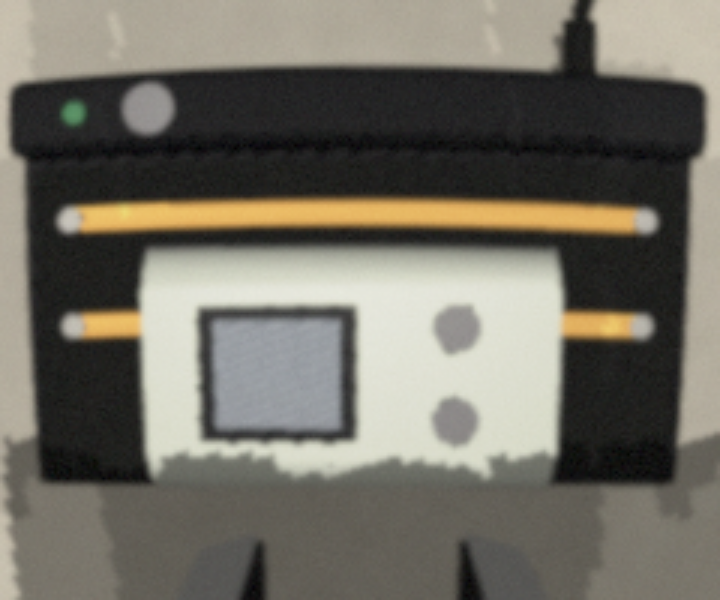

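Request:
{"method": "carry_out", "body": {
  "targets": [
    [-0.005,0,0,0,0.002,0.004,0.04],
    [-0.005,0,0,0,0.0025,0.009,0.04],
    [-0.005,0,0,0,0.0025,0.014,0.04],
    [-0.005,0,0,0,0.0025,0.019,0.04],
    [-0.005,0,0,0,0.0025,0.022,0.04]
  ]
}}

```text
clock: 8.22
tcp_pos: [593.0, -45.4, 14.6]
tcp_rot: [-1.044, 1.436, -1.439]
force: [-2.5, 1.3, 1.2]
finger_gap: 40.1
```

```bash
python3 - <<'E'
from h import *
st(); 
p,d=imaging.get_image("wrist"); cv2.imwrite("pics/w15.png",cv2.resize(p[50:250,200:440,::-1],None,fx=3,fy=3)); st()
E
```

```text
t 8.22 pad [-37.46  -1.1   14.62] F [-2.74  0.49  1.21] tilt 0.001 gap 40.1
t 8.27 pad [-36.82  -1.13  14.65] F [-0.49 -0.16  1.33] tilt 0.002 gap 39.5
```

View pics/w15.png

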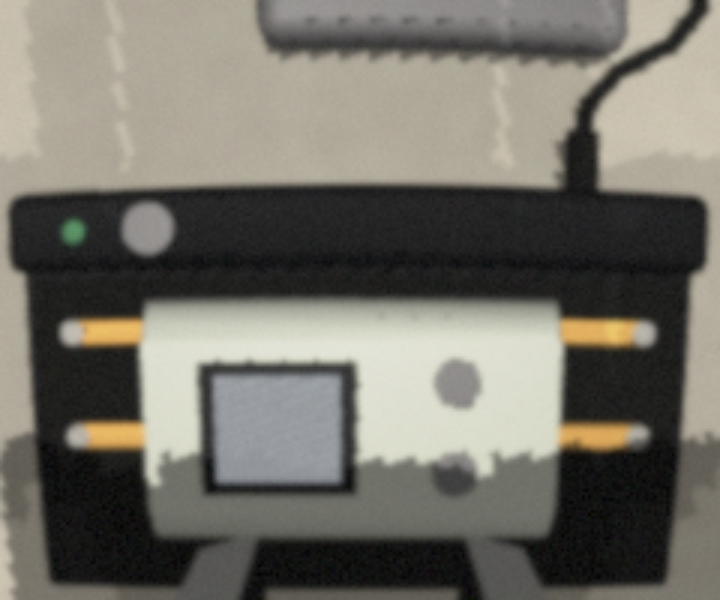

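Request:
{"method": "carry_out", "body": {
  "targets": [
    [0,0,0,0,0,0.002,0.04],
    [0,0,0,0,0,0.004,0.04],
    [0,0,0,0,0,0.006,0.04],
    [0,0,0,0,0,0.007,0.04]
  ]
}}

```text
clock: 8.6
tcp_pos: [599.4, -47.5, 14.5]
tcp_rot: [-1.045, 1.438, -1.438]
force: [-5.9, 1.9, 4.4]
finger_gap: 40.5
```

```bash
python3 - <<'E'
from h import *
st()
E
```

```text
t 8.6 pad [-30.77  -1.11  14.51] F [-6.19 -0.05  4.39] tilt -0.0 gap 40.5
```

Request:
{"method": "carry_out", "body": {
  "targets": [
    [0,0,0,0,0,0.003,0.04],
    [0,0,0,0,0,0.005,0.04],
    [0,0,0,0,0,0.006,0.04],
    [0,0,0,0,0,0.006,0.04]
  ]
}}

```text
clock: 8.93
tcp_pos: [599.8, -47.6, 14.4]
tcp_rot: [-1.053, 1.448, -1.431]
force: [-14.6, 3.9, 14.4]
finger_gap: 39.6
```

```bash
python3 - <<'E'
from h import *
st(); 
p,d=imaging.get_image("wrist"); cv2.imwrite("pics/w16.png",cv2.resize(p[50:250,200:440,::-1],None,fx=3,fy=3)); st()
E
```

```text
t 8.93 pad [-30.39  -1.11  14.38] F [-15.09  -0.8   14.36] tilt -0.013 gap 39.6
t 8.98 pad [-30.4   -1.07  14.37] F [-14.67  -0.68  13.15] tilt -0.013 gap 40.0
```

View pics/w16.png

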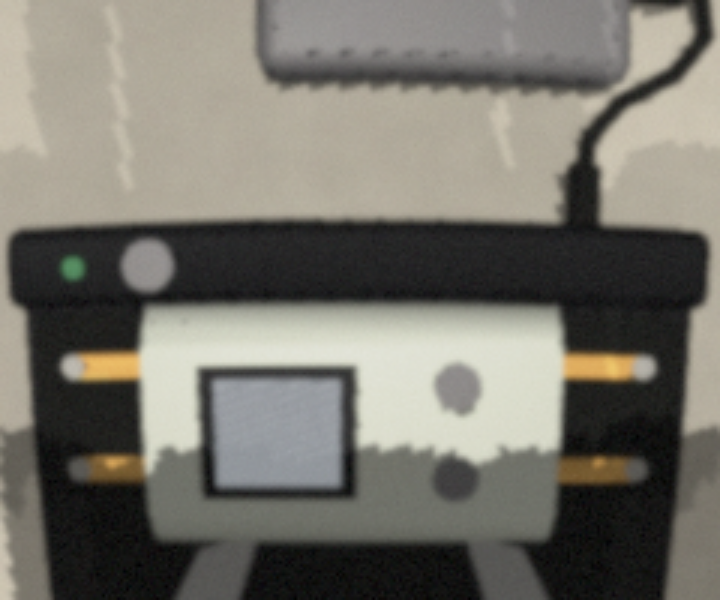

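The logger is against the lip and the motion stalled at 15 N. I retreat straight back, then up, and check.

Request:
{"method": "carry_out", "body": {
  "targets": [
    [0,0,0,0,0,-0.005,0.04],
    [0,0,0,0,0,-0.02,0.04],
    [0,0,0,0,-0.01,-0.045,0.04],
    [0,0,0,0,-0.035,-0.065,0.04],
    [0,0,0,0,-0.06,-0.075,0.04]
  ]
}}

```text
clock: 9.4
tcp_pos: [525.9, -23.6, 74.0]
tcp_rot: [-1.057, 1.451, -1.429]
force: [-0.2, 1.0, -0.1]
finger_gap: 40.0
```

Request:
{"method": "carry_out", "body": {
  "targets": [
    [0,0,0,0,-0.02,-0.002,0.04],
    [0,0,0,0,-0.03,-0.002,0.04],
    [0,0,0,0,-0.03,-0.002,0.04],
    [0,0,0,0,-0.03,-0.002,0.04]
  ]
}}

```text
clock: 9.73
tcp_pos: [525.6, -23.4, 104.4]
tcp_rot: [-1.055, 1.449, -1.43]
force: [-0.9, -0.4, -1.0]
finger_gap: 40.3
```

```bash
python3 - <<'E'
from h import *
st(); c=imaging.get_calibration("wrist")
p,d=imaging.get_image("wrist"); cv2.imwrite("pics/w17.png",cv2.resize(p[0:200,220:420,::-1],None,fx=3,fy=3,interpolation=cv2.INTER_CUBIC)); np.savez("pics/w17.npz",p=p,d=d,view=c["view"],K=c["intrinsics"])
p,d=imaging.get_image("side"); cv2.imwrite("pics/d17.png",cv2.resize(p[180:310,290:450,::-1],None,fx=4,fy=4,interpolation=cv2.INTER_CUBIC))
p,d=imaging.get_image("scene"); cv2.imwrite("pics/s17.png",cv2.resize(p[110:260,210:370,::-1],None,fx=4,fy=4,interpolation=cv2.INTER_CUBIC)); st()
E
```

```text
t 9.73 pad [-108.39   -1.08  104.39] F [-0.74 -0.68 -0.96] tilt -0.015 gap 40.3
t 9.88 pad [-110.22   -1.27  102.44] F [ 0.42 -0.45  0.35] tilt -0.02 gap 40.1
```

View pics/w17.png

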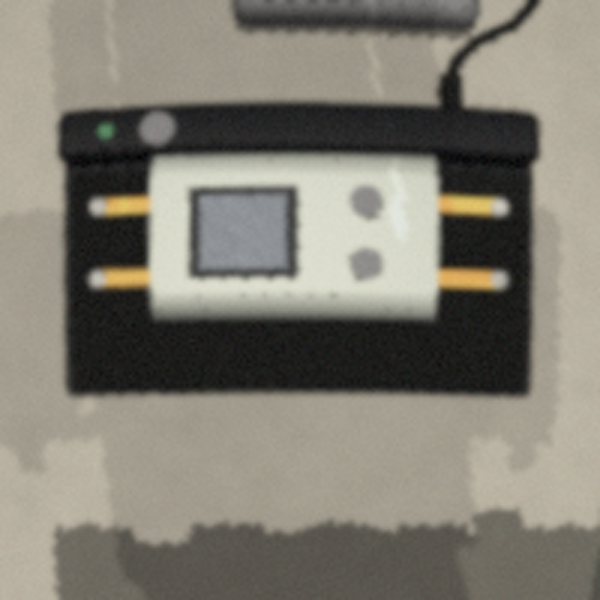

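View pics/d17.png

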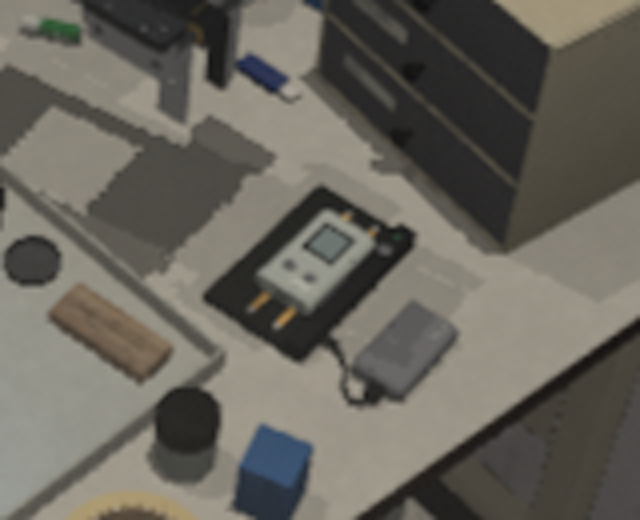

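View pics/s17.png

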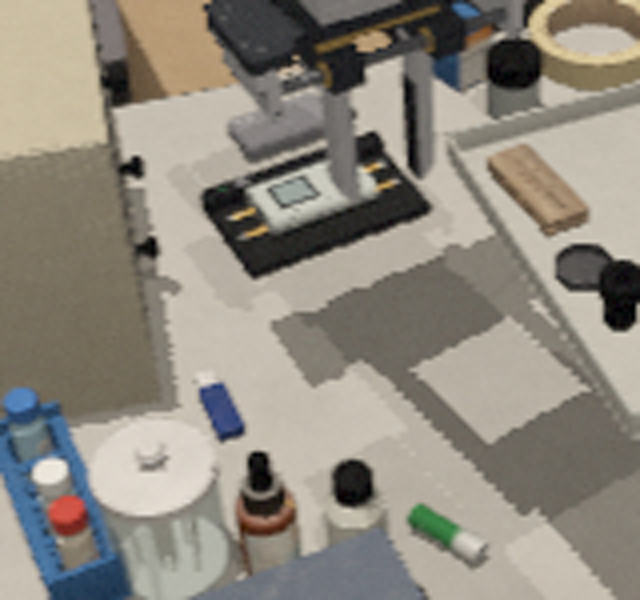

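```bash
python3 - <<'E'
from h import *
p,d,c=load("pics/w17.npz"); W=lambda u,v:(u/3+220,v/3)
g=cv2.cvtColor(p,cv2.COLOR_RGB2GRAY).astype(float)
def edge(u,v0,v1):
    q=g[v0:v1,u]; i=np.argmax(np.abs(np.diff(q))); return v0+i+.5
N=[];Fr=[];Far=[]
for u in range(276,362,5):
    N.append(onz("wrist",u,edge(u,98,115),13,c)); Fr.append(onz("wrist",u,edge(u,122,140),8,c)); Far.append(onz("wrist",u,edge(u,45,56),18,c))
rl=[onz("wrist",*W(*q),8,c) for q in((97,207),(501,207),(97,279),(501,279))]
for n,A in (("near",N),("padfront",Fr),("far/lip",Far)):
    A=np.array([w2p(a) for a in A]); k=np.polyfit(A[:,1],A[:,0],1); print(n,k.round(4),"x mean",A[:,0].mean().round(1))
print("rails",np.array([w2p(a) for a in rl]).round(1))
E
```

```text
near [ 6.00000e-04 -2.04409e+01] x mean -20.4
padfront [ 1.60000e-03 -4.22177e+01] x mean -42.2
far/lip [4.40000e-03 2.75035e+01] x mean 27.5
rails [[ 14.4  59.5   8. ]
 [ 14.4 -59.7   8. ]
 [ -7.5  59.6   8. ]
 [ -7.6 -59.8   8. ]]
```

```bash
python3 - <<'E'
from h import *
print(ticket.finish_job()); st()
E
```

```text
the job is handed in; nothing more can be done
None
the job is handed in; nothing more can be done
```

The logger is on charge: turned over with its contacts down on the rails, square and fully home against the rear lip. I handed the job in just after 9.9 s, with the arm clear of everything.

I pushed it square to the pad's front edge with two slightly open fingertips and tipped it up and over with about 6–15 N. It landed flat on the plate in one go. I then pushed it back until it stalled against the lip at about 15 N, and backed the fingers off.

**Last checks (wrist camera):**
- **Position:** the logger's near edge is 22 mm behind the pad front, which is where it should be when home.
- **Squareness:** the near edge is within about 0.001 rad of the pad's front edge.
- **Other things:** the bystanders in view look to be where they started; the bulb box was partly hidden by the gripper in one view. The turquoise look-alike was not near any of the work.

**Disagreements:**
- **Cameras and pad frame:** the scene camera read about 4–7 mm off the side and wrist views, so I used the wrist view. My pad frame was also off by about 2.3 mm in x. The front-to-near-edge distance above does not depend on either.
- **Vertical force:** it read about 14 N on the first hard press against the pad edge and again on the final press at the lip. The fingertips probably sit a few mm lower than the reported TCP, but I did not confirm that.

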